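# Push the offcut through the flap of the offcut box

### The arm

A 6-joint arm with a two-finger parallel gripper is mounted at the origin on the work surface. World frame = base frame: x ahead of the robot, y to its left, z up, the work surface at z = 0. Lengths are in m, angles in rad, forces in N, time in s.
With the tool pointing down it reaches from about 0.35 to 0.85 m from the base axis. Payload 8.1 kg.
Tool frame: the origin (TCP) lies midway between the tips of the shut fingers; the grasp point (between the pads) lies 19 mm behind it (robot.grip_point_offset is the distance from the TCP to the grasp point, in m); z points along the fingers, y is the line along which they close (so a half turn about z gives the same grasp; the last joint's range is limited). The gripper opens to 93 mm and grips with 3 to 60 N. Pads are 15 mm wide; open, the fingers measure 128 mm over their backs; the gripper's body (75 mm by 188 mm) begins 65 mm behind the grasp point.
Start: joints at [1.089, 0.13, 1.488, -0, 1.523, -0.085], TCP at [0.232, 0.553, 0.219] pointing down, gripper open.
Joint ranges: [-2.96, 2.96], [-0.89, 2.26], [0.02, 2.5], [-1.34, 4.48], [0, 2.73], [-2.66, 2.66]. Speed limits (rad/s): [2.39, 2.39, 2.79, 3.14, 3.14, 3.14].

### API

Orientations are given as a rotation vector (axis times angle).
In Python, from plant import robot, read_camera, job gives the robot as it stands.
- The arm moves only by the shell command python3 -m inch 'ROWS' [FORCE]. ROWS is JSON, one flat list of numbers, 5 for each row, row after row: the shift along the world's x, y, z in mm, then the turn about the world's z in degrees, then the opening in per cent of the stroke, from 0 (shut) to 100 (fully open). In form: [dx, dy, dz, yaw, hand, dx, dy, dz, yaw, hand, ...]. A call has 1 to 10 rows; each row is the pose to reach, as a shift and turn from the pose commanded when the call began; what a row does not reach only later rows make up. A row lasts 1/12 s, in which the tool goes at most 41.7 mm and 7.16 degrees, less where a joint would pass 70% of its speed; a pose out of reach is approached as far as the arm can. A call with a gripper value outside its range is refused whole. The fingers move at their own pace and stop on an object; FORCE is the grip in N (left out, the last holds). Time passes only in rows, so rows that repeat a pose let the fingers close. It gives the time, the measured TCP pose, the force, the opening and the grip force at its end, in the units of the state.
- robot.read_state(): the state, without advancing time (a new reading comes with each control period).
- read_camera(name): name is "scene" or "top"; returns a dict with "image" (400x640x3 uint8, blue, green, red), "K" (3x3 intrinsics, pixels), "D" ([k1, k2, p1, p2, k3] as OpenCV has them; the pictures are not rectified), "extrinsics" (4x4, takes a point from world to camera coordinates). Camera axes: x right, y down, z forward; pixel columns grow to the right and rows downward; lengths in m; the calibration is good to about 2 mm. A picture is of the moment at which its call begins. There is no depth.
- job.close_job(): hands the job in; it is judged then, once.
The state is a dict: "t": time; "q": joint angles; "dq": joint speeds; "joint_torque": joint torques, N m; "tool_pos": TCP position; "orientation": TCP orientation; "force": force on the tool from outside, world axes, zero at the start; "wrist_torque": the same for the moment, N m; "opening": finger opening in m; "gripper_force": force on a finger pad.
Only numpy, scipy, OpenCV 4.12 (cv2) and the standard library are available. Lean on these libraries where they do the work, as an engineer would, in place of code of your own. Each camera call takes 0.05 s, during which the arm holds its last target. There are 200 camera calls.

### The job

Push the stepped laminated block steadily across the saw table and in through the hanging flap of the plywood offcut box until it is wholly inside, then withdraw so that the flap swings fully shut behind it. Only slide the block: never lift, tip or fling it, and leave the three sawn plugs standing where they are.

Things in the scene. Friction and masses are not known exactly. Their poses are not given: they have to be found in the camera images.
- block_center (a point): Loose stepped (half-lapped) block of striped laminated wood, 140 mm along x, 90 mm along y, 0.2 kg (varies), flat on the table: raised front part 55 mm long, 34 mm high with white paper top (x = 15 to 70 mm of this point), low tail 15 mm high (x = -70 to 15 mm). Point: middle of the footprint, 7.5 mm up. x points roughly (12 degrees) into the box; tail towards the robot.
- box_mouth (a point): Point on the table in the mouth of the fixed plywood box, under the middle of the shut flap's lower edge; x level into the box, y left, z up. Side walls 12 mm thick, inner faces at y = +-85 mm, 60 mm high, x = 0 to 250 mm; from x = 14 to 84 mm they rise to 195 mm to carry the flap's rod. Back wall 60 mm high, inner face x = 238 mm. No roof, floor or sill: the block slides on the table.
- flap_edge (a point): Middle of the lower edge of the aluminium flap, a plate 164 mm wide, 160 mm long, 4 mm thick, hung from a steel rod (8 mm, along y at x = 25 mm of box_mouth, 180 mm up). Shut, it leans 9 degrees, lower edge towards the robot at x = 0 (+-3 mm), 22 mm above the table. A dark counterweight bar (14 mm by 150 mm) stands 55 mm behind the rod and moves with the flap.
- flap (a joint): Angle of the flap, rad: 0 shut against its stop, up to 1.3 swung into the box. Opens only inwards (lower edge away from the robot) with under 1.5 N at the edge, and swings shut by its own weight (0.25 kg with its bar). The block's raised part pushes it open (to about 0.6) and lets it drop once its rear step is past x = 92 mm of box_mouth; the shut flap clears the tail.
- plug_tall_center (a point): Bystander: centre of a loose upright round plug of striped wood, 46 mm diameter, 95 mm high. To be left alone.
- plug_short_center (a point): Bystander: centre of a loose upright round plug of striped wood, 56 mm diameter, 70 mm high. To be left alone.
- plug_oval_center (a point): Bystander: centre of a loose upright oval plug of striped wood, 48 mm by 80 mm (long along its y), 85 mm high. To be left alone.

How it is judged:
On the way, in this order (a step that is already met when the one before it is completed fails the run):
1. the block is in the mouth and the flap is pushed open over it (value of joint flap above 0.3 rad and x of block_center in the frame of box_mouth between -0.02 and 0.068 m), for 0.05 s.
2. the block is wholly past the flap, inside the box (x of block_center in the frame of box_mouth above 0.072 m), for 0.1 s.
At the end, for the whole second after the job is handed in: The block lies flat on the table inside the box (its centre at least 72 mm past where the lower edge of the shut flap hangs), the flap hangs shut (within 0.05 rad), and no plug has moved 20 mm or more (x of block_center in the frame of box_mouth between 0.072 and 0.2 m and y of block_center in the frame of box_mouth between -0.05 and 0.05 m and height (world z) of block_center below 0.015 m and angle between block_center's own z axis and vertical below 0.1 rad and value of joint flap below 0.05 rad and distance of each of plug_tall_center, plug_short_center, plug_oval_center from where it was at the start of the episode below 0.02 m); the robot touches nothing.
It fails at once if the block is lifted (its centre more than 15 mm above where it slides) (height (world z) of block_center above 0.0225 m).
It fails at once if the block is tipped (more than 0.25 rad) (angle between block_center's own z axis and vertical above 0.25 rad).
It fails at once if the block is flung (faster than 0.6 m/s) (linear speed of block above 0.6 m/s).
It fails at once if a plug is knocked or moved 20 mm (distance of any of plug_tall_center, plug_short_center, plug_oval_center from where it was at the start of the episode above 0.02 m).
It also fails if it takes over 40 s, if anything falls off the work surface, if the arm or the gripper's body presses on something with over 40 N, if the wrist force passes 120 N, or if a joint passes its speed limit or range.

## Working session

There is one attempt and no reset: what is moved stays moved. The work goes in short steps, Python scripts to look and compute and a shell command to move; the robot and the scene stay as the last step left them, time stands still between calls to the robot, and variables do not carry over. Pictures are saved under pics/ and viewed, at most 10 in all, crops included, and the job is handed in when it is done.

```bash
ls; mkdir -p pics
python3 - <<'E'
from plant import robot, read_camera
import cv2,numpy as np
for n in("scene","top"):
    c=read_camera(n); cv2.imwrite(f"pics/{n}0.png",c["image"]); np.savez(n+"0.npz",**c)
    print(n,c["K"],c["D"],c["extrinsics"])
print(robot.read_state())
E
```

```text
pics
scene [[405.2091291    0.         325.37832129]
 [  0.         405.2091291  199.05906373]
 [  0.           0.           1.        ]] [0.03340014 0.         0.         0.         0.        ] [[ 0.19314881  0.98116228  0.00375808 -0.18283786]
 [ 0.79653286 -0.1545644  -0.58450428 -0.40552438]
 [-0.57291268  0.11588974 -0.81138192  1.5899099 ]
 [ 0.          0.          0.          1.        ]]
top [[507.40983677   0.         323.68178615]
 [  0.         507.40983677 205.37382049]
 [  0.           0.           1.        ]] [0.01513872 0.         0.         0.         0.        ] [[ 0.02078071 -0.99938057 -0.02840134  0.09260373]
 [-0.99374966 -0.01753053 -0.11024655  0.62026623]
 [ 0.10968037  0.03051482 -0.9934984   1.28600513]
 [ 0.          0.          0.          1.        ]]
{'t': 0.1, 'q': array([ 1.08862940e+00,  1.31105308e-01,  1.48915387e+00,  3.87780087e-06,
        1.52297654e+00, -8.54458795e-02]), 'dq': array([-0.00124645, -0.00220415, -0.00099861,  0.00053721, -0.00094184,
        0.0017334 ]), 'joint_torque': array([ 1.78083203e-03, -5.61339891e+01, -4.93096840e+01,  7.70715857e-02,
        2.89768173e-02, -2.43247410e-05]), 'tool_pos': array([0.23160853, 0.55295392, 0.21768965]), 'orientation': array([-6.18998080e-01, -3.07953336e+00,  2.47561375e-03]), 'force': array([ 0.61679661, -0.25885205,  0.04353929]), 'wrist_torque': array([-0.00430493,  0.0402962 ,  0.0208063 ]), 'gripper_force': 0.0, 'opening': 0.09289434247374438}
```

View pics/scene0.png

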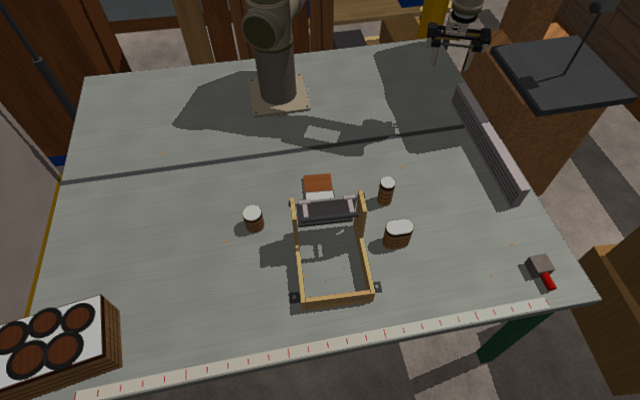

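View pics/top0.png

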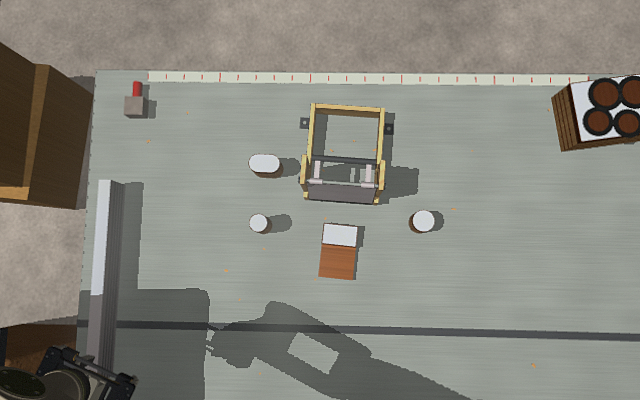

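The scene view shows the block at about (318,187), just on the robot side of the flap at (330,210). The top view shows the white block top at (340,235), the tail at (338,263), the box rim from (312,105) to (383,109) with its mouth near y=200, and plugs at (265,163), (260,223) and (423,221).

```bash
cat > h.py <<'E'
import cv2,numpy as np
def ray(c,uv,z):
    K,D,E=c["K"],c["D"],c["extrinsics"]
    p=cv2.undistortPoints(np.array(uv,float).reshape(-1,1,2),K,D).reshape(-1,2)
    d=np.c_[p,np.ones(len(p))]@E[:3,:3]; o=-E[:3,:3].T@E[:3,3]
    return o+d*((z-o[2])/d[:,2])[:,None]
def blobs(mask,amin=80):
    cs,_=cv2.findContours(mask.astype(np.uint8),cv2.RETR_EXTERNAL,cv2.CHAIN_APPROX_NONE)
    return [k for k in cs if cv2.contourArea(k)>amin]
E
python3 - <<'E'
from h import *
c=np.load("top0.npz"); im=c["image"]; h=cv2.cvtColor(im,cv2.COLOR_BGR2HSV)
roi=np.zeros(im.shape[:2],bool); roi[90:300,230:450]=1
for nm,m in(("white",(h[...,1]<30)&(h[...,2]>195)),("brown",(h[...,0]<14)&(h[...,1]>120)&(h[...,2]>60)),("ply",(h[...,0]>15)&(h[...,0]<30)&(h[...,1]>70)&(h[...,2]>120))):
    for k in blobs(m&roi,40):
        (x,y),s,a=cv2.minAreaRect(k); print(nm,np.round([x,y,*s,a],1),np.round(cv2.boxPoints(((x,y),s,a)),1).tolist(), cv2.boundingRect(k))
cv2.imwrite("pics/crop.png",cv2.resize(im[95:290,235:450],None,fx=3,fy=3,interpolation=cv2.INTER_CUBIC))
E
```

```text
white [339.4 234.7  32.5  18.9   6.1] [[322.20001220703125, 242.3000030517578], [324.20001220703125, 223.60000610351562], [356.5, 227.10000610351562], [354.5, 245.8000030517578]] (323, 224, 34, 22)
white [257.8 222.3  15.6  16.3  45. ] [[246.5, 222.5], [258.0, 211.0], [269.0, 222.0], [257.5, 233.5]] (250, 214, 17, 17)
white [423.  220.5  19.   20.   90. ] [[413.0, 211.0], [433.0, 211.0], [433.0, 230.0], [413.0, 230.0]] (413, 211, 21, 20)
white [368. 173.  16.   4.  90.] [[366.0, 165.0], [370.0, 165.0], [370.0, 181.0], [366.0, 181.0]] (366, 165, 5, 17)
white [316.4 169.    4.3  16.4   4.8] [[313.6000061035156, 177.0], [314.8999938964844, 160.6999969482422], [319.20001220703125, 161.0], [317.8999938964844, 177.3000030517578]] (314, 161, 6, 17)
white [263.5 163.   16.   29.   90. ] [[249.0, 155.0], [278.0, 155.0], [278.0, 171.0], [249.0, 171.0]] (249, 155, 30, 17)
brown [336.9 261.3  33.8  32.9   6.3] [[318.20001220703125, 275.79998779296875], [321.8999938964844, 243.10000610351562], [355.5, 246.8000030517578], [351.79998779296875, 279.5]] (319, 244, 37, 36)
ply [344.2 145.5  84.1  81.6   4.4] [[299.20001220703125, 182.89999389648438], [305.3999938964844, 101.5999984741211], [389.29998779296875, 108.0], [383.0, 189.39999389648438]] (300, 103, 86, 87)
```

View pics/crop.png

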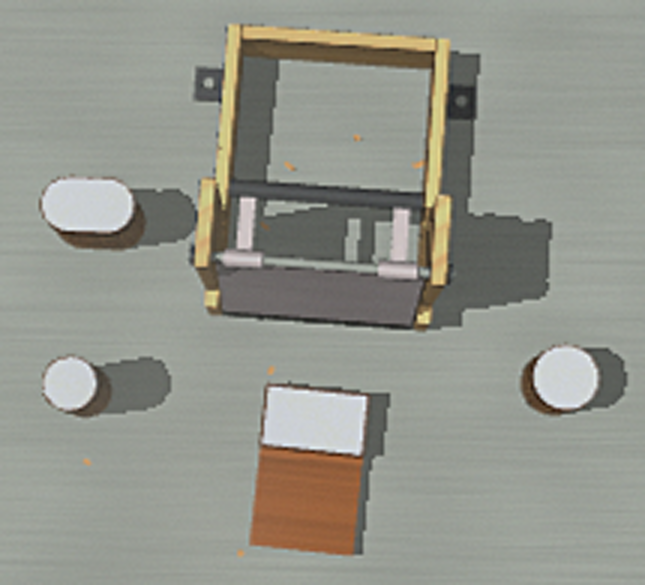

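The enlarged crop (3x, offset 235,95) shows the box's back outer corners at (229,25) and (449,40), and the flap's lower edge running (214,313) to (412,327). The block's front corners are at (265,383) and (368,394), and its tail corners at (250,545) and (355,555).

```bash
cat >> h.py <<'E'
def block(c,roi=None):
    """tail rectangle + white top corners -> block centre, yaw (world)"""
    im=c["image"]; h=cv2.cvtColor(im,cv2.COLOR_BGR2HSV)
E
python3 - <<'E'
from h import *
c=np.load("top0.npz")
f=lambda pts,z: ray(c,np.array(pts)/3+[235,95],z)
R=f([(229,25),(449,40)],.06); F=f([(214,313),(412,327)],.022)
W=f([(201,180),(214,180),(434,196),(450,197)],.195)
print("rim",R.round(4),"flap",F.round(4),"wall",W.round(4))
d=R[0]-R[1]; yw=np.arctan2(-d[0],d[1]); print("rim len",np.linalg.norm(d),"yaw",np.degrees(yw))
d=F[0]-F[1];print("flap len",np.linalg.norm(d),"yaw",np.degrees(np.arctan2(-d[0],d[1])),"mid",F.mean(0))
d=W[0]-W[3];print("wall",np.linalg.norm(d),"yaw",np.degrees(np.arctan2(-d[0],d[1])))
ex=np.array([np.cos(yw),np.sin(yw)])
print("mouth from rim",R.mean(0)[:2]-.25*ex,"from wall",W[[0,3]].mean(0)[:2]-.084*ex)
# block
wp=np.array([[324.2,223.6],[356.5,227.1],[354.5,245.8],[322.2,242.3]])+[.0,.3]
P=ray(c,wp,.034); print("white",P.round(4)); w=P.mean(0)
T=ray(c,[[318.2,275.8],[351.8,279.5]],.015); print("tail",T.round(4))
a=P[0]-P[1]; b=T[0]-T[1]
for q in(a,b): print(np.linalg.norm(q),np.degrees(np.arctan2(-q[0],q[1])))
fm=P[:2].mean(0);tm=T.mean(0);print("len",np.linalg.norm((fm-tm)[:2]),"yaw",np.degrees(np.arctan2(*(fm-tm)[1::-1])),"centre",(fm+tm)/2)
for n,p,z in(("tall",(257.8,222.3),.095),("short",(423,220.5),.07),("oval",(263.5,163),.085)): print(n,ray(c,[p],z).round(4))
E
```

```text
rim [[ 0.8835  0.1416  0.06  ]
 [ 0.8723 -0.0496  0.06  ]] flap [[ 0.6351  0.151   0.022 ]
 [ 0.6258 -0.0227  0.022 ]] wall [[ 0.7173  0.1523  0.195 ]
 [ 0.7174  0.1422  0.195 ]
 [ 0.7074 -0.0272  0.195 ]
 [ 0.7068 -0.0394  0.195 ]]
rim len 0.1915604287629494 yaw -3.3456521976621656
flap len 0.17401788847787547 yaw -3.0763324286490596 mid [0.63042619 0.0641464  0.022     ]
wall 0.19201737475648079 yaw -3.123838742725471
mouth from rim [0.62834713 0.06060954] from wall [0.62818061 0.06132581]
white [[0.5702 0.1022 0.034 ]
 [0.5627 0.0183 0.034 ]
 [0.5143 0.0228 0.034 ]
 [0.5216 0.1064 0.034 ]]
tail [[0.4358 0.1156 0.015 ]
 [0.4282 0.028  0.015 ]]
0.08420949678455003 -5.120622709339206
0.0878881753027818 -4.977776892746924
len 0.13490642593585506 yaw -4.908320120083061 centre [0.49920954 0.06603878 0.0245    ]
tall [[0.5666 0.2656 0.095 ]]
short [[ 0.5807 -0.147   0.07  ]]
oval [[0.7184 0.258  0.085 ]]
```

```bash
python3 -m inch '[153,-477,0,19,45, 153,-477,0,19,45, 153,-477,0,19,45, 153,-477,0,19,45, 153,-477,0,19,45, 153,-477,0,19,45, 153,-477,0,19,45, 153,-477,0,19,45, 153,-477,0,19,45, 153,-477,0,19,45]' && python3 -m inch '[0,0,0,0,45,0,0,0,0,45]'
```

```text
t: 0.93
tool_pos: [0.3589, 0.1548, 0.2184]
orientation: [0.101, 3.14, 0.0]
force: [1.1, 0.3, -0.3]
opening: 0.0418
gripper_force: 0.0
t: 1.1
tool_pos: [0.3597, 0.1544, 0.2185]
orientation: [0.112, 3.14, -0.0]
force: [-0.8, -0.5, 0.1]
opening: 0.0418
gripper_force: 0.0
```

```bash
python3 -m inch '[28,-79,-40,0,45, 28,-79,-120,0,45, 28,-79,-120,0,45, 28,-79,-120,0,45,28,-79,-120,0,45, 28,-79,-120,0,45]'
python3 - <<'E'
from h import *
from plant import read_camera
c=read_camera("scene"); np.savez("scene1.npz",**c)
im=c["image"]; cv2.imwrite("pics/s1.png",cv2.resize(im[80:230,240:440],None,fx=4,fy=4,interpolation=cv2.INTER_CUBIC))
E
```

```text
t: 1.6
tool_pos: [0.3854, 0.0786, 0.0974]
orientation: [-0.102, -3.136, -0.0]
force: [-0.1, -0.7, 0.2]
opening: 0.0419
gripper_force: 0.0
```

View pics/s1.png

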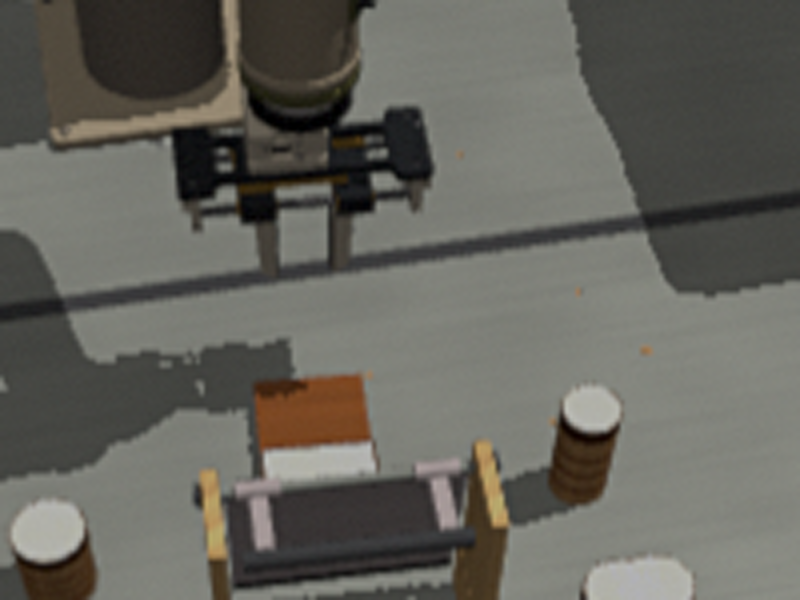

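The image shows the gripper with its closing line across the box; fingertips are at crop (270,275) and (340,268), and the black body spans crop rows 110–220. I'll work out how tall the body is, to see whether it can pass under the rod.

Run:
```python
from h import *
c=np.load("scene1.npz");E=c["extrinsics"]
t=np.array([.3854,.0786,.0974]); a=np.radians(-4); ex=np.array([np.cos(a),np.sin(a),0]); ey=np.array([-np.sin(a),np.cos(a),0])
def pr(x,y,h):
    p=t+ex*x+ey*y+np.array([0,0,h]); u=cv2.projectPoints(p[None],cv2.Rodrigues(E[:3,:3])[0],E[:3,3],c["K"],c["D"])[0].ravel()
    return ((u-[240,80])*4).round().astype(int)
print("tip",pr(0,0,0))
for h in(84,100,120,140,160,180,200,220): print(h,"axis",pr(0,0,h),"front+94",pr(.0375,.094,h/1000) ,"back",pr(-.0375,.094,h/1000),"axisfront",pr(.0375,0,h/1000),"axis",pr(0,0,h/1000))
```

```text
tip [303 267]
84 axis [ 334 1692] front+94 [431 215] back [416 146] axisfront [307 226] axis [301 191]
100 axis [ 334 1688] front+94 [432 200] back [417 131] axisfront [306 211] axis [301 175]
120 axis [ 334 1684] front+94 [434 180] back [418 110] axisfront [306 191] axis [300 155]
140 axis [ 334 1681] front+94 [435 159] back [419  90] axisfront [306 171] axis [300 135]
160 axis [ 334 1679] front+94 [437 139] back [421  69] axisfront [305 150] axis [299 114]
180 axis [ 334 1677] front+94 [438 117] back [422  47] axisfront [305 128] axis [299  92]
200 axis [ 334 1676] front+94 [440  95] back [423  25] axisfront [304 106] axis [298  70]
220 axis [ 334 1675] front+94 [441  72] back [424   2] axisfront [304  83] axis [298  47]
```

The wings span only about 84–125 mm above the tip. With the closing line along x they pass under the rod, which has its underside at 176 mm. Plan: push first with two half-open fingers, which is stable, then turn 90° and finish with the front finger.

```bash
python3 -m inch '[0,0,-40,1,45, 0,0,-80,1,45, 0,0,-90,1,45, 0,0,-90,1,45, 0,0,-90,1,45]'
```

```text
t: 2.07
tool_pos: [0.3882, 0.0785, 0.0106]
orientation: [0.073, 3.14, 0.0]
force: [1.0, -0.3, 1.5]
opening: 0.0417
gripper_force: 0.0
```

```bash
python3 -m inch '[8,-4,-3,-0.5,45, 18,-5,-3,-0.5,45, 26,-5,-3,-0.5,45, 32,-6,-3,-0.5,45, 38,-6,-3,-0.5,45, 46,-7,-3,-0.5,45, 54,-7,-3,-0.5,45, 62,-7,-3,-0.5,45, 70,-8,-3,-0.5,45, 70,-8,-3,-0.5,45]'
python3 - <<'E'
from h import *
from plant import read_camera
c=read_camera("top"); np.savez("top1.npz",**c)
im=c["image"]; cv2.imwrite("pics/t1.png",cv2.resize(im[130:290,260:420],None,fx=3,fy=3,interpolation=cv2.INTER_CUBIC))
E
```

```text
t: 2.9
tool_pos: [0.4591, 0.0695, 0.006]
orientation: [0.089, 3.139, 0.0]
force: [0.4, -0.0, -0.7]
opening: 0.0417
gripper_force: 0.0
```

View pics/t1.png

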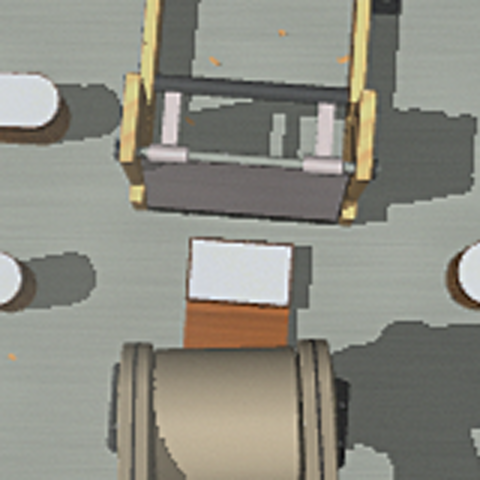

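The block's front edge runs (190,238) to (293,245) in the crop, square and centred on the flap (148–345), so it slid straight. I'll push on in through the flap.

```bash
python3 -m inch '[8,0,0,0,45, 16,-1,0,0,45, 24,-1,0,0,45, 32,-2,0,0,45, 40,-2,0,0,45, 48,-3,0,0,45, 56,-3,0,0,45, 64,-3,0,0,45, 72,-4,0,0,45, 80,-4,0,0,45]' && python3 -m inch '[7,0,0,0,45, 14,-1,0,0,45, 21,-1,0,0,45, 28,-2,0,0,45, 35,-2,0,0,45, 42,-2,0,0,45, 48,-3,0,0,45, 48,-3,0,0,45]'
python3 - <<'E'
from h import *
from plant import read_camera
for n in("top","scene"):
    c=read_camera(n); np.savez(n+"2.npz",**c); im=c["image"]
    a=im[90:250,260:420] if n=="top" else im[130:290,260:420]
    cv2.imwrite(f"pics/{n}2.png",a)
a=np.hstack([cv2.imread("pics/top2.png"),cv2.imread("pics/scene2.png")])
cv2.imwrite("pics/p2.png",cv2.resize(a,None,fx=2.5,fy=2.5,interpolation=cv2.INTER_CUBIC))
E
```

```text
t: 3.78
tool_pos: [0.5379, 0.0655, 0.0056]
orientation: [-0.089, -3.14, 0.0]
force: [-0.7, 0.8, -0.7]
opening: 0.0419
gripper_force: 0.6
t: 4.45
tool_pos: [0.5867, 0.0625, 0.006]
orientation: [0.089, 3.139, 0.0]
force: [0.0, -0.2, -0.7]
opening: 0.042
gripper_force: 0.0
```

View pics/p2.png

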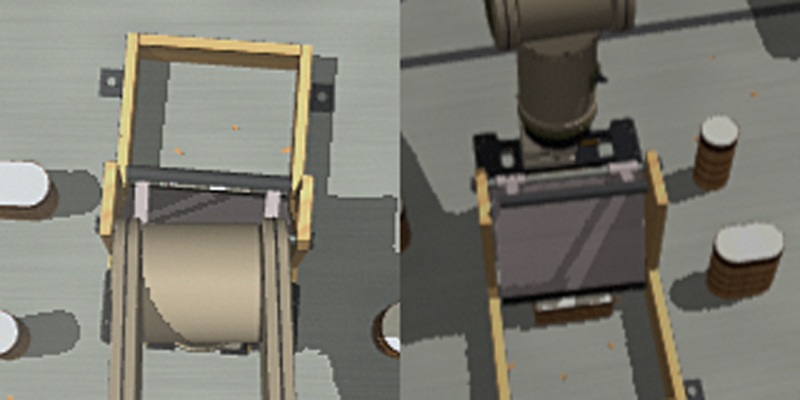

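Left (top view): the arm is over the mouth. Right (scene): the flap is swung in, with the block's white/brown front peeking out under its edge near (575,305). Next I back off and turn the hand 90°, fully open.

```bash
python3 -m inch '[-40,2,0,0,45, -80,5,0,0,45, -105,6,0,-7,100, -105,6,0,-14,100, -105,6,0,-21,100, -105,6,0,-28,100, -105,6,0,-35,100, -105,6,0,-42,100, -105,6,0,-49,100, -105,6,0,-56,100]' && python3 -m inch '[0,0,0,-7,100,0,0,0,-14,100,0,0,0,-21,100,0,0,0,-28,100,0,0,0,-34,100,0,0,0,-34,100,0,0,0,-34,100]'
python3 -c "
from plant import robot;s=robot.read_state();print(s['q'],s['force'],s['tool_pos'],s['orientation'])"
```

```text
t: 5.38
tool_pos: [0.4803, 0.0687, 0.0059]
orientation: [1.56, 2.726, 0.001]
force: [-0.7, -0.4, -0.2]
opening: 0.0902
gripper_force: 0.0
t: 5.97
tool_pos: [0.4802, 0.0686, 0.0059]
orientation: [2.279, 2.161, 0.001]
force: [-0.4, -0.2, 0.2]
opening: 0.0927
gripper_force: 0.0
[ 3.62425540e-02  4.16364205e-02  1.99491317e+00 -6.08856850e-06
  1.10444415e+00  8.93039560e-02] [-0.36455407 -0.20008101  0.19363667] [0.48020719 0.06864315 0.00585489] [2.27929580e+00 2.16145792e+00 6.99901138e-04]
```

```bash
python3 -m inch '[12,-1,0,0,100, 24,-1,0,0,100, 34,-2,0,0,100, 42,-2,0,0,100, 48,-3,0,0,100, 54,-3,0,0,100, 60,-3,0,0,100, 66,-4,0,0,100, 72,-4,0,0,100, 75,-4,0,0,100]'
python3 - <<'E'
from h import *
from plant import read_camera
for n in("top","scene"):
    c=read_camera(n); np.savez(n+"3.npz",**c); im=c["image"]
    a=im[90:250,260:420] if n=="top" else im[130:290,260:420]
    cv2.imwrite(f"pics/{n}3.png",a)
a=np.hstack([cv2.imread("pics/top3.png"),cv2.imread("pics/scene3.png")])
cv2.imwrite("pics/p3.png",cv2.resize(a,None,fx=2.5,fy=2.5,interpolation=cv2.INTER_CUBIC))
E
```

```text
t: 6.8
tool_pos: [0.5557, 0.0646, 0.0055]
orientation: [-2.283, -2.158, 0.0]
force: [-2.4, 0.5, -0.0]
opening: 0.0933
gripper_force: 1.0
```

View pics/p3.png

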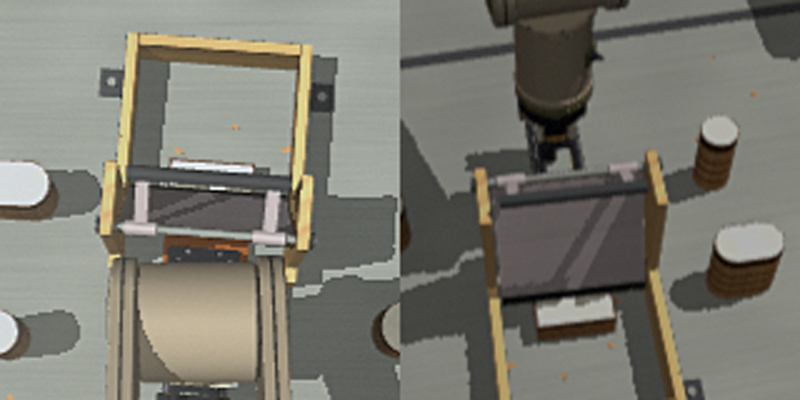

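The block's front now shows in the top view at (170–255,163) beyond the bar, square, and the flap is still resting on it. Contact force is only 2.4 N, so I'll continue.

```bash
python3 -m inch '[3,0,0,0,100, 6,0,0,0,100, 9,0,0,0,100, 12,-1,0,0,100, 15,-1,0,0,100, 18,-1,0,0,100, 20,-1,0,0,100, 20,-1,0,0,100]'
python3 - <<'E'
from h import *
from plant import read_camera
m=np.array([.628,.061]); a=np.radians(-3.2); R=np.array([[np.cos(a),np.sin(a)],[-np.sin(a),np.cos(a)]])
c=np.load("top3.npz"); P=ray(c,[[260+170/2.5,90+159/2.5],[260+255/2.5,90+166/2.5]],.034)[:,:2]; print("before, front corners in box",(R@(P-m).T).T)
c=read_camera("top"); im=c["image"]; np.savez("top4.npz",**c)
h=cv2.cvtColor(im,cv2.COLOR_BGR2HSV); w=(h[...,1]<30)&(h[...,2]>195); w[:110]=0; w[163:]=0; w[:,:315]=0; w[:,375:]=0
k=blobs(w,30)
for q in k:
    b=cv2.boxPoints(cv2.minAreaRect(q)); print(cv2.boundingRect(q),(R@(ray(c,b,.034)[:,:2]-m).T).T.round(4).tolist())
E
```

```text
t: 7.57
tool_pos: [0.5758, 0.0636, 0.0057]
orientation: [2.283, 2.157, 0.001]
force: [-0.6, -0.7, 0.1]
opening: 0.0931
gripper_force: 0.2
before, front corners in box [[ 0.1259157   0.04211803]
 [ 0.12473577 -0.04765401]]
(329, 147, 33, 12) [[0.1189, 0.0408], [0.1452, 0.0408], [0.1445, -0.0439], [0.1182, -0.0437]]
```

```bash
python3 -m inch '[3,0,0,0,100, 6,0,0,0,100, 9,0,0,0,100, 12,-1,0,0,100, 15,-1,0,0,100, 18,-1,0,0,100, 18,-1,0,0,100,18,-1,0,0,100]'
python3 - <<'E'
from h import *
from plant import read_camera
m=np.array([.628,.061]); a=np.radians(-3.2); R=np.array([[np.cos(a),np.sin(a)],[-np.sin(a),np.cos(a)]])
c=read_camera("top"); im=c["image"]; np.savez("top5.npz",**c)
h=cv2.cvtColor(im,cv2.COLOR_BGR2HSV); w=(h[...,1]<30)&(h[...,2]>195); w[:110]=0; w[163:]=0; w[:,:315]=0; w[:,375:]=0
for q in blobs(w,30):
    b=cv2.boxPoints(cv2.minAreaRect(q)); print(cv2.boundingRect(q),(R@(ray(c,b,.034)[:,:2]-m).T).T.round(4).tolist())
E
```

```text
t: 8.28
tool_pos: [0.5931, 0.0627, 0.0055]
orientation: [-2.283, -2.158, 0.0]
force: [-1.5, -0.6, -0.9]
opening: 0.093
gripper_force: 0.2
(329, 141, 33, 16) [[0.1243, 0.0405], [0.1626, 0.0407], [0.1623, -0.0439], [0.1241, -0.0438]]
```

```bash
python3 -m inch '[-5,0,0,0,100, -12,1,0,0,100, -22,1,0,0,100, -34,2,0,0,100, -46,3,0,0,100, -60,3,0,0,100, -75,4,0,0,100, -90,5,0,0,100, -110,6,0,0,100, -130,7,0,0,100]' && python3 -m inch '[-40,0,20,0,100, -70,0,60,0,100, -70,0,60,0,100, -70,0,60,0,100,-70,0,60,0,100,-70,0,60,0,100,-70,0,60,0,100,-70,0,60,0,100,-70,0,60,0,100,-70,0,60,0,100]'
python3 - <<'E'
from h import *
from plant import read_camera
m=np.array([.628,.061]); a=np.radians(-3.2); R=np.array([[np.cos(a),np.sin(a)],[-np.sin(a),np.cos(a)]])
for n in("top","scene"):
    c=read_camera(n); im=c["image"]
    if n=="top":
        h=cv2.cvtColor(im,cv2.COLOR_BGR2HSV); W=(h[...,1]<30)&(h[...,2]>195); w=W.copy(); w[:110]=0; w[157:]=0; w[:,:315]=0; w[:,375:]=0
        for q in blobs(w,30):
            b=cv2.boxPoints(cv2.minAreaRect(q)); print(cv2.boundingRect(q),(R@(ray(c,b,.034)[:,:2]-m).T).T.round(4).tolist())
        for p in((257.8,222.3),(423,220.5),(263.5,163)):
            u,v=map(int,p); s=W[v-18:v+18,u-22:u+22]
            for q in blobs(s,80): print("plug",p,np.array(cv2.minAreaRect(q)[0])+[u-22,v-18])
    cv2.imwrite(f"pics/{n}6.png",im[90:250,260:420] if n=="top" else im[130:290,260:420])
a=np.hstack([cv2.imread("pics/top6.png"),cv2.imread("pics/scene6.png")])
cv2.imwrite("pics/p6.png",cv2.resize(a,None,fx=2.5,fy=2.5,interpolation=cv2.INTER_CUBIC))
E
```

```text
t: 9.17
tool_pos: [0.4624, 0.0697, 0.0059]
orientation: [2.283, 2.157, 0.002]
force: [-0.0, -0.2, 0.0]
opening: 0.0932
gripper_force: 0.0
t: 10.0
tool_pos: [0.3928, 0.0696, 0.0649]
orientation: [-2.283, -2.157, 0.002]
force: [-0.3, -0.2, 0.7]
opening: 0.0929
gripper_force: 0.0
(329, 141, 33, 16) [[0.1599, 0.042], [0.1658, -0.0422], [0.1256, -0.045], [0.1197, 0.039]]
plug (257.8, 222.3) [257.75000191 222.25000191]
plug (423, 220.5) [423.  220.5]
plug (263.5, 163) [263.5 163. ]
```

View pics/p6.png

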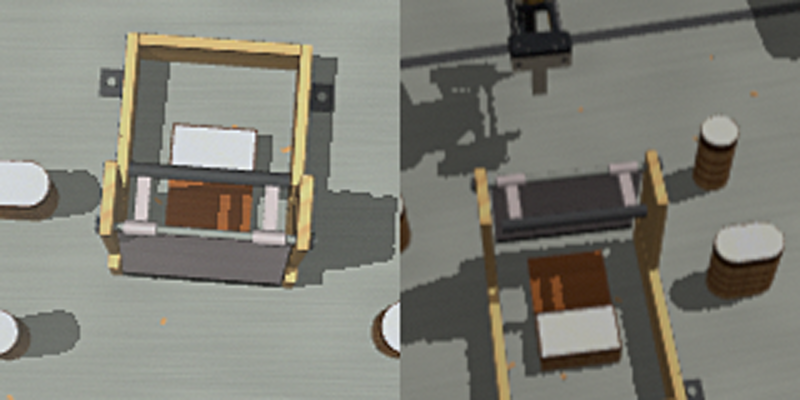

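The pictures show the block wholly inside the box, with its white top at (213,147) in the top view and its tail visible behind the shut flap at (560,275) in the scene view. The flap hangs as it did at the start and the plugs haven't moved, so I'll hand in.

```bash
python3 -c "
from plant import job
print(job.close_job())"
```

```text
the job is handed in; nothing more can be done
None
```

I slid the block wholly into the box (centre about 94 mm past the mouth), the flap swung shut behind it, the plugs stayed put, and I handed the job in after about 10 s of robot time; the hand-in returned no verdict.

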